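# Take the gummed guide roller off its spindle for cleaning

## Robot

A 7-joint arm with a two-finger parallel gripper is mounted at the origin on a cart in front of the work surface, level with it; the furniture and walls round the work are solid. World frame = base frame: x ahead of the robot, y to its left, z up, the work surface at z = 0. Lengths are in m, angles in rad, forces in N, time in s.
With the tool pointing down it reaches from about 0.4 to 0.85 m from the base axis. Payload 10.4 kg.
Tool frame: the origin (TCP) lies at the very end of the fingers, on their centre line; the grasp point (between the pads) lies 19 mm behind it (ctrl.pinch_z is the distance from the TCP to the grasp point, in m); z points along the fingers, y is the line along which they close (so a half turn about z gives the same grasp; the last joint's range is limited). The gripper opens to 87 mm and grips with 3 to 60 N. Pads are 19 mm wide; open, the fingers measure 117 mm over their backs; the gripper's body (75 mm by 190 mm) begins 51 mm behind the grasp point.
Start: joints at [1.154, 0.332, -0.065, 1.46, 0.022, 1.35, -0.088], TCP at [0.24, -0.577, 0.223] pointing down, gripper open.
Joint ranges: [-2.6, 2.6], [-0.5, 2.12], [-1.47, 1.34], [0.16, 2.42], [-1.27, 4.41], [0.06, 2.06], [-2.6, 2.6]. Speed limits (rad/s): [2.22, 2.22, 2.79, 2.79, 3.14, 3.14, 3.14].

## Interface

Orientations are given as a unit quaternion [w, x, y, z].
In Python, from rig import readout, optics, hand_in, ctrl gives the robot as it stands.
- The arm moves only by the tool move_arm, never from a script. Its argument "series" is a list of rows, each an object of numbers: "grip": the opening, from 0 (shut) to 1 (fully open); "dx", "dy", "dz": the shift along the tool's x, y, z in cm; "ax", "ay", "az": the turn, a rotation vector about the tool's x, y, z in degrees. In form: [{"grip": .., "dx": .., "dy": .., "dz": .., "ax": .., "ay": .., "az": ..}, ...]. A call has 1 to 10 rows; each row is the pose to reach, as a shift and turn from the pose commanded when the call began, along the tool's axes at that moment; what a row does not reach only later rows make up. A row lasts 1/12 s, in which the tool goes at most 41.7 mm and 7.16 degrees, less where a joint would pass 70% of its speed; a pose out of reach is approached as far as the arm can. A call with a gripper value outside its range is refused whole. The fingers move at their own pace and stop on an object; "force" is the grip in N (left out, the last holds). Time passes only in rows, so rows that repeat a pose let the fingers close. It gives the time, the measured TCP pose, the force, the opening and the grip force at its end, in the units of the state.
- readout.sense(): the state, without advancing time (a new reading comes with each control period).
- optics.snapshot(name): name is "side" or "top"; returns a dict with "frame" (384x512x3 uint8, blue, green, red), "camera_matrix" (3x3 intrinsics, pixels), "xyz" and "orientation" of the camera in the world. Camera axes: x right, y up, looking along -z (the intrinsics and any distortion apply to the point x, -y, -z); pixel columns grow to the right and rows downward; lengths in m; the calibration is good to about 2 mm. A picture is of the moment at which its call begins. There is no depth.
- hand_in(): hands the job in; it is judged then, once.
The state is a dict: "time": time; "joint_positions": joint angles; "joint_vel": joint speeds; "joint_torque": joint torques, N m; "ee_pos": TCP position; "ee_rot": TCP orientation; "wrist_force": force on the tool from outside, world axes, zero at the start; "moment": the same for the moment, N m; "finger_gap": finger opening in m; "gripper_force": force on a finger pad.
Only numpy, scipy, OpenCV 4.12 (cv2) and the standard library are available. Lean on these libraries where they do the work, as an engineer would, in place of code of your own. Each camera call takes 0.05 s, during which the arm holds its last target. There are 200 camera calls.

## Task

The white guide roller on the leaning spindle of the tape guide stand is gummed up and has to come off for cleaning. Grip it by its blue collar and, pulling only lightly along the spindle, turn it anticlockwise (seen from the free end) until you feel the hidden retaining pin let go, then draw it straight off the free end without forcing it. Set it down gently in the cleaning tray, upright with the collar on top, on the empty half beside the small roller, and let go; leave the small roller, the swab tub and the oiler as they are.

Things in the scene. Friction and masses are not known exactly. Their poses are not given: they have to be found in the camera images.
- stand: grey tape guide stand, screwed down; base 110 x 90 x 9 mm. Origin: centre of its underside; z up, -x its front. Its 12 mm steel spindle, fixed below and open at the upper end, leans 25 deg from vertical to the front: direction (-0.423, 0, 0.906) in this frame. Overhead hangs the machine's big tape reel: x 0.50 to 0.55, y -0.07 to 0.12, from 0.47 m up; keep the wrist in front of or below it
- spindle_seat (a point): point on the spindle's axis at its foot, 64 mm above the stand's origin: top of the brass shoulder on which the roller's lower face rests. Hidden in the roller, a 4 mm pin sticks out of the spindle on one side, about 5 mm of lift above the roller's slotted 8 mm thick floor; where it points is not known from outside
- spindle_tip (a point): rounded free end of the spindle, on its axis, 73 mm from the seat; it peeps 8 mm out of the collar. The spindle is sprung along its axis: pulled by the pin it starts to give at 1.5 N and rises 6 mm by 10 N, then it is solid. Over about 25 N between roller and stand, in pull, twist or side load, bends the pin
- roller_center (a point): centre of the roller, on its axis, half-way up: 32.5 mm from either end. Its z axis points along the roller's axis to the blue collar. The slot in its floor meets the pin after 15 to 80 deg of turning, anticlockwise seen from the free end (positive about z), differently each time, and lets it pass only within about 6 deg; at other angles the pin stops the roller after about 5 mm
- roller: white guide roller, 65 mm long, 0.10 to 0.16 kg, loose on the spindle (bore 14.4 mm). From the origin, the centre of its lower face, upward: flange 46 mm wide (0 to 5 mm), barrel 34 mm wide with a sticky brown band, flange 46 mm wide (31 to 35 mm), ribbed blue grip collar 30 mm wide (35 to 65 mm). Clear of the spindle after 73 mm of travel; stands on its lower flange
- tray: steel cleaning tray, fixed, 120 (x) x 200 (y) mm, rim 16 mm high, walls 3 mm; black rubber mat inside with its top 6 mm above the tray's underside. Origin: centre of the underside; its -y half is empty, the small roller stands on the +y half
- tray_spot (a point): middle of the tray's empty half, on the mat's top (tray x 0, y -45 mm)
- small_roller: small white flanged roller, 37 mm wide, 34 mm high, standing loose on the tray's other half; origin at the centre of its underside
- swab_tub: round tub of swabs, 75 mm wide, 88 mm high, loose, behind the stand; origin at the centre of its underside
- oiler: yellow oil bottle with a spout, 35 mm wide, 105 mm high, loose, between stand and tape rolls; origin at the centre of its underside

How it is judged:
By the outcome, as a careful person would: the job done as asked, in the order asked, and still so for the second after the job is handed in, with the robot touching nothing.
It also fails if it takes over 64 s, if anything falls off the work surface, if the arm or the gripper's body presses on something with over 40 N, if the wrist force passes 120 N, or if a joint passes its speed limit or range.

## Working session

There is one attempt and no reset: what is moved stays moved. The work goes in short steps, Python scripts to look and compute and a tool call to move; the robot and the scene stay as the last step left them, time stands still between calls to the robot, and variables do not carry over. Pictures are saved under pics/ and viewed, at most 10 in all, crops included, and the job is handed in when it is done.

Besides the shell and the picture viewer there is one more tool, called after ">>>" by a JSON object that holds its "api" and its "payload", one argument or row to a line. move_arm: Moves the arm, as the interface text tells. Its arguments: {"type":"object","properties":{"series":{"type":"array"},"force":{"type":"number"}},"required":["series"]}

```bash
mkdir -p pics; ls
python3 - <<'E'
from rig import readout, optics, ctrl
import cv2,json,numpy as np
for n in("side","top"):
    s=optics.snapshot(n); cv2.imwrite(f"pics/{n}0.png",s["frame"])
    print(n,s["camera_matrix"],s["xyz"],s["orientation"],[k for k in s])
print(readout.sense(),ctrl.pinch_z)
E
```

```text
pics
side [[382.58017709   0.         257.60979472]
 [  0.         382.58017709 193.46950542]
 [  0.           0.           1.        ]] [ 0.3745123  -0.71169405  0.59650257] [ 0.88408119  0.44729427 -0.06361427 -0.11950524] ['frame', 'camera_matrix', 'xyz', 'orientation']
top [[459.54839406   0.         257.25403953]
 [  0.         459.54839406 183.38315568]
 [  0.           0.           1.        ]] [ 0.3424399  -0.02785776  1.13363081] [-0.63789418 -0.06378307  0.07755569  0.7635495 ] ['frame', 'camera_matrix', 'xyz', 'orientation']
{'time': 0.1, 'joint_positions': array([ 1.15442737,  0.33280317, -0.06466912,  1.46084174,  0.02157122,
        1.34990645, -0.08849677]), 'joint_vel': array([-0.00091505, -0.00059037, -0.00080395, -0.00127516, -0.00248107,
       -0.00122628,  0.00048979]), 'joint_torque': array([ 1.42287652e-03, -6.24538779e+01,  2.47181085e-02, -3.90719318e+01,
       -6.14155596e-02,  3.64386232e-02,  4.56306429e-05]), 'ee_pos': array([ 0.23965208, -0.57685663,  0.22184429]), 'ee_rot': array([-6.16106923e-04,  9.80681894e-01,  1.95608340e-01, -1.42817708e-04]), 'wrist_force': array([-0.46315481, -0.57415065,  0.33041314]), 'moment': array([-0.013435 , -0.0689277, -0.0300198]), 'gripper_force': 0.0, 'finger_gap': 0.08697341205847564} 0.0187
```

View pics/side0.png

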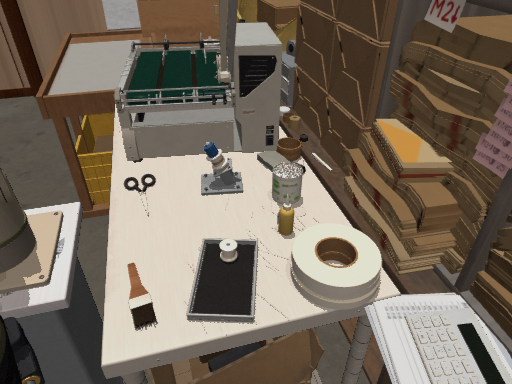

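View pics/top0.png

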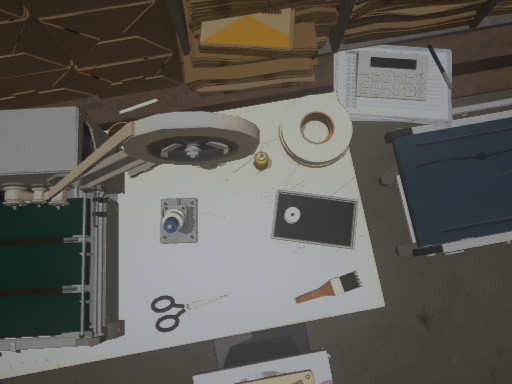

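The side view shows the stand near (222,182), the collar at (210,148), and the tray with corners around (203,240) and (255,318). In the top view the stand is at (179,220), the collar at (171,226) and the tray at (315,219). I'll enlarge the crops next.

Run:
```python
import cv2,numpy as np
s=cv2.imread("pics/side0.png");t=cv2.imread("pics/top0.png")
def c(im,x,y,w,h,k): return cv2.resize(im[y:y+h,x:x+w],None,fx=k,fy=k,interpolation=cv2.INTER_CUBIC)
a=c(s,190,130,66,74,6);b=c(t,150,190,66,74,6)  # 396x444
cv2.imwrite("pics/c1.png",np.hstack([a,b]))
a=c(s,180,230,90,100,4.4);b=c(t,265,180,100,80,4)
o=np.zeros((440,800,3),np.uint8);o[:440,:396]=a;o[:320,400:800]=b
cv2.imwrite("pics/c2.png",o)
```

```text
(no output)
```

View pics/c1.png

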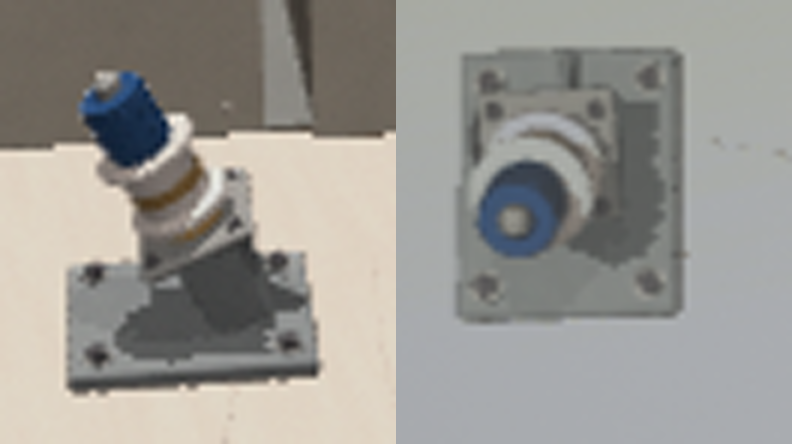

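View pics/c2.png

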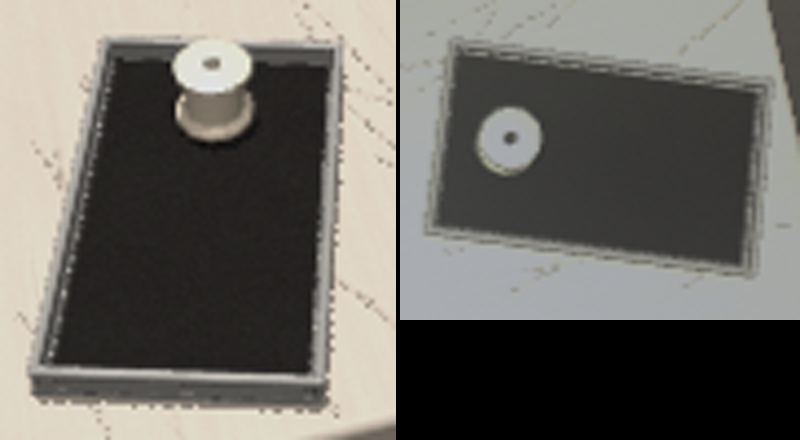

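Crop readings: I read off the base, tip and tray-rim corners in both views. Next I fit the poses.

```bash
cat > h.py <<'E'
import numpy as np
from scipy.spatial.transform import Rotation as R
from scipy.optimize import least_squares
K={"side":(382.58017709,257.60979472,193.46950542),"top":(459.54839406,257.25403953,183.38315568)}
P={"side":([0.3745123,-0.71169405,0.59650257],[0.88408119,0.44729427,-0.06361427,-0.11950524]),
"top":([0.3424399,-0.02785776,1.13363081],[-0.63789418,-0.06378307,0.07755569,0.7635495])}
def Q(q): return R.from_quat(q,scalar_first=True)
def proj(n,p):
    f,cx,cy=K[n]; c=Q(P[n][1]).inv().apply(np.atleast_2d(p)-P[n][0])
    return np.c_[cx+f*c[:,0]/-c[:,2], cy+f*c[:,1]/c[:,2]]
def ray(n,uv):
    f,cx,cy=K[n]; return Q(P[n][1]).apply([(uv[0]-cx)/f,-(uv[1]-cy)/f,-1])
def place(v,pts): return R.from_euler('z',v[2]).apply(pts)+[v[0],v[1],0]
def fit(obs,x0):
    f=lambda v: np.concatenate([(proj(n,place(v,p))-uv).ravel() for n,p,uv in obs])
    r=least_squares(f,x0); return r.x,f(r.x)
def uc(pts,k,x0,y0): return (np.array(pts,float)+.5)/k-.5+[x0,y0]
E
cat > fit.py <<'E'
from h import *
np.set_printoptions(precision=4,suppress=True)
def rect(a,b,z): return np.array([[a,b,z],[a,-b,z],[-a,-b,z],[-a,b,z]]) # TL TR BR BL, up=+x,left=+y
B=rect(.055,.045,.009); S=[0,0,.064]; D=np.array([-.42262,0,.90631]); T=S+.071*D
ot=uc([(66,54),(287,50),(285,318),(62,320),(120,218)],6,150,190)
os_=uc([(67,268),(303,252),(318,362),(67,377),(105,80)],6,190,130)
BT=np.vstack([B,T])
for nm,obs in (("both",[("top",BT,ot),("side",BT,os_)]),("top",[("top",BT,ot)]),("side",[("side",BT,os_)])):
    v,r=fit(obs,[.5,0,0]); print("stand",nm,v,np.round(r,1))
TR=rect(.06,.1,.016)
tt=uc([(52,42),(369,84),(352,273),(27,232)],4,265,180)
ts=uc([(103,42),(341,40),(325,380),(33,376)],4.4,180,230)
# side view: image up is ~ +y : work out labels by projection
v,r=fit([("top",TR,tt)],[.4,-.2,0]); print("tray top",v,np.round(r,1)); print(proj("side",place(v,TR)),ts)
E
python3 fit.py
```

```text
stand both [0.5125 0.1402 0.3501] [-10.3  11.4 -15.1  -6.    6.7 -12.5  11.4   5.9   4.6  -0.8  28.8  -7.
   7.2  10.3 -30.6   5.9  -5.5 -12.7   1.4   2.3]
stand top [ 0.5118  0.1357 -0.1593] [ 0.4 -0.3 -0.2 -0.4 -0.1 -0.5  0.  -0.1 -0.   1.1]
stand side [0.5062 0.1433 1.3705] [ 2.2 -4.1 -5.3 -2.5 -6.8  1.9  0.3  0.7  8.8  4.5]
tray top [ 0.4546 -0.1923 -0.3095] [-0.7 -0.5  0.6 -0.6  0.5  0.8 -0.5  0.2]
[[256.8784 239.4535]
 [252.4419 316.6646]
 [185.5039 314.2674]
 [202.6689 237.812 ]] [[203.0227 239.1591]
 [257.1136 238.7045]
 [253.4773 315.9773]
 [187.1136 315.0682]]
```

```bash
cat >> fit.py <<'E'
print("-----")
os2=os_[[1,2,3,0,4]]
for nm,obs in (("both",[("top",BT,ot),("side",BT,os2)]),("top",[("top",BT,ot)]),("side",[("side",BT,os2)])):
    v,r=fit(obs,[.51,.13,-.16]); print("stand",nm,v,np.round(r,1))
ts2=ts[[1,2,3,0]]
for nm,obs in (("both",[("top",TR,tt),("side",TR,ts2)]),("side",[("side",TR,ts2)])):
    w,r=fit(obs,[.45,-.19,-.3]); print("tray",nm,w,np.round(r,1))
sp=place(fit([("top",TR,tt),("side",TR,ts2)],[.45,-.19,-.3])[0],[[0,-.045,.006]])[0]
v=fit([("top",BT,ot),("side",BT,os2)],[.51,.13,-.16])[0]
seat=place(v,[S])[0]; d=R.from_euler('z',v[2]).apply(D)
print("spot",sp,"seat",seat,"dir",d,"tip",seat+.073*d)
# collar grasp points; triangulate tip
A=np.vstack([np.cross(np.eye(3),ray(n,u)) for n,u in (("top",ot[4]),("side",os2[4]))])
b=np.concatenate([np.cross(np.eye(3),ray(n,u))@P[n][0] for n,u in (("top",ot[4]),("side",os2[4]))])
print("tip tri",np.linalg.lstsq(A,b,rcond=None)[0])
E
python3 fit.py | sed -n '/---/,$p'
```

```text
-----
stand both [ 0.5117  0.1359 -0.1581] [ 0.3 -0.3 -0.3 -0.3 -0.2 -0.5 -0.  -0.  -0.1  1.1  0.2 -0.   0.3  0.2
 -0.1  0.3  0.1 -0.5 -0.2  0.4]
stand top [ 0.5118  0.1357 -0.1593] [ 0.4 -0.3 -0.2 -0.4 -0.1 -0.5  0.  -0.1 -0.   1.1]
stand side [ 0.5117  0.1364 -0.1556] [ 0.1 -0.2  0.3  0.1 -0.1  0.2  0.  -0.5 -0.3  0.3]
tray both [ 0.4555 -0.1926 -0.3013] [-0.8 -0.6  0.5 -1.3  0.8  0.1 -0.2  0.2 -0.2  0.6 -0.   0.5 -0.7 -0.5
 -0.3 -1.2]
tray side [ 0.456  -0.1929 -0.2961] [-0.2  0.6  0.6  0.5 -0.1 -0.3 -0.4 -1. ]
spot [ 0.4422 -0.2356  0.006 ] seat [0.5117 0.1359 0.064 ] dir [-0.4173  0.0665  0.9063] tip [0.4813 0.1407 0.1302]
tip tri [0.4834 0.1398 0.1298]
```

```bash
cat >> h.py <<'E'
SEAT=np.array([.5117,.1359,.064]); D=np.array([-.4173,.0665,.9063]); D/=np.linalg.norm(D)
SPOT=np.array([.4422,-.2356,.006])
def rot(az,zdir):  # tool x azimuth (deg), tool z direction
    z=zdir/np.linalg.norm(zdir); a=np.radians(az); y=np.cross(z,[np.cos(a),np.sin(a),0]); y/=np.linalg.norm(y)
    return R.from_matrix(np.c_[np.cross(y,z),y,z])
def delta(p,r,p0,q0):
    r0=Q(q0); print("dxyz cm",np.round(r0.inv().apply(np.array(p)-p0)*100,2),"rot deg",np.round((r0.inv()*r).as_rotvec(degrees=True),2))
E
python3 - <<'E'
from h import *
from rig import readout,ctrl
s=readout.sense()
print([a for a in dir(ctrl) if a[0]!='_'])
delta(SEAT+.125*D,rot(40,-D),s["ee_pos"],s["ee_rot"])
E
```

```text
['MotionError', 'pinch_z']
dxyz cm [ 47.97 -58.15   4.53] rot deg [-16.79  18.74 -19.89]
```

>>> {"api": "move_arm", "payload": {
  "series": [
    {"grip": 1, "dx": 24, "dy": -29, "dz": 1, "ax": -8, "ay": 9, "az": -10},
    {"grip": 1, "dx": 24, "dy": -29, "dz": 1, "ax": -8, "ay": 9, "az": -10},
    {"grip": 1, "dx": 24, "dy": -29, "dz": 1, "ax": -8, "ay": 9, "az": -10},
    {"grip": 1, "dx": 24, "dy": -29, "dz": 1, "ax": -8, "ay": 9, "az": -10},
    {"grip": 1, "dx": 24, "dy": -29, "dz": 1, "ax": -8, "ay": 9, "az": -10},
    {"grip": 1, "dx": 24, "dy": -29, "dz": 1, "ax": -8, "ay": 9, "az": -10},
    {"grip": 1, "dx": 24, "dy": -29, "dz": 1, "ax": -8, "ay": 9, "az": -10},
    {"grip": 1, "dx": 24, "dy": -29, "dz": 1, "ax": -8, "ay": 9, "az": -10},
    {"grip": 1, "dx": 24, "dy": -29, "dz": 1, "ax": -8, "ay": 9, "az": -10},
    {"grip": 1, "dx": 24, "dy": -29, "dz": 1, "ax": -8, "ay": 9, "az": -10}
  ]
}}

```text
time: 0.93
ee_pos: [0.3519, -0.2111, 0.2124]
ee_rot: [0.053, 0.954, 0.283, 0.09]
wrist_force: [0.8, 0.2, 0.4]
finger_gap: 0.0869
gripper_force: 0.0
```

```bash
cat > st.py <<'E'
from h import *
from rig import readout
import sys
s=readout.sense(); np.set_printoptions(precision=4,suppress=True)
print("t",s["time"],"j",s["joint_positions"],"F",s["wrist_force"],"axial",s["wrist_force"]@D,"M",s["moment"],"Mz",s["moment"]@D,"gap",s["finger_gap"],s["gripper_force"])
p=s["ee_pos"]; a=(p-SEAT)@D; print("p",p,"along",a,"lat",p-SEAT-a*D)
x=Q(s["ee_rot"]).apply([1,0,0]); print("az x",np.degrees(np.arctan2(x[1],x[0])))
if len(sys.argv)>2: delta(SEAT+float(sys.argv[1])*D,rot(float(sys.argv[2]),-D),p,s["ee_rot"])
E
python3 st.py .125 40
```

```text
t 0.9333 j [ 1.0068 -0.3009 -0.4386  2.1217 -0.2175  1.1025 -0.3417] F [0.8238 0.2184 0.41  ] axial 0.04237389163024142 M [0.0172 0.1488 0.0509] Mz 0.04888937864611656 gap 0.08692053747190803 0.0
p [ 0.3519 -0.2111  0.2124] along 0.178117845540063 lat [-0.0854 -0.3589 -0.013 ]
az x 33.64503394951719
dxyz cm [ 27.86 -24.5    3.83] rot deg [-8.86  9.63 -9.49]
```

>>> {"api": "move_arm", "payload": {
  "series": [
    {"grip": 1, "dx": 14, "dy": -12, "dz": 2, "ax": -4, "ay": 5, "az": -5},
    {"grip": 1, "dx": 14, "dy": -12, "dz": 2, "ax": -4, "ay": 5, "az": -5},
    {"grip": 1, "dx": 14, "dy": -12, "dz": 2, "ax": -4, "ay": 5, "az": -5},
    {"grip": 1, "dx": 14, "dy": -12, "dz": 2, "ax": -4, "ay": 5, "az": -5},
    {"grip": 1, "dx": 14, "dy": -12, "dz": 2, "ax": -4, "ay": 5, "az": -5},
    {"grip": 1, "dx": 27.9, "dy": -24.5, "dz": 3.8, "ax": -8.9, "ay": 9.6, "az": -9.5},
    {"grip": 1, "dx": 27.9, "dy": -24.5, "dz": 3.8, "ax": -8.9, "ay": 9.6, "az": -9.5},
    {"grip": 1, "dx": 27.9, "dy": -24.5, "dz": 3.8, "ax": -8.9, "ay": 9.6, "az": -9.5},
    {"grip": 1, "dx": 27.9, "dy": -24.5, "dz": 3.8, "ax": -8.9, "ay": 9.6, "az": -9.5},
    {"grip": 1, "dx": 27.9, "dy": -24.5, "dz": 3.8, "ax": -8.9, "ay": 9.6, "az": -9.5}
  ]
}}

```text
time: 1.77
ee_pos: [0.46, 0.1415, 0.1779]
ee_rot: [0.11, 0.91, 0.354, 0.187]
wrist_force: [1.1, -2.3, -0.6]
finger_gap: 0.0869
gripper_force: 0.0
```

```bash
python3 st.py .125 40;python3 - <<'E'
from rig import optics
import cv2,numpy as np
s=optics.snapshot("side")["frame"];t=optics.snapshot("top")["frame"]
c=lambda im,x,y:cv2.resize(im[y:y+130,x:x+130],None,fx=3,fy=3,interpolation=cv2.INTER_CUBIC)
cv2.imwrite("pics/p1.png",np.hstack([c(s,150,80),c(t,110,160)]))
E
```

```text
t 1.7667 j [ 0.737  -0.3853 -1.1128  2.1615 -0.1598  0.7817 -1.1468] F [ 1.0869 -2.2627 -0.6476] axial -1.1910115355216486 M [-0.0172  0.4137 -0.0306] Mz 0.006966111216874841 gap 0.08687518035205767 0.0
p [0.46   0.1415 0.1779] along 0.12517290693491992 lat [ 0.0006 -0.0028  0.0005]
az x 45.291779524422225
dxyz cm [ 0.14 -0.25  0.02] rot deg [ 0.1   0.01 -0.18]
```

View pics/p1.png

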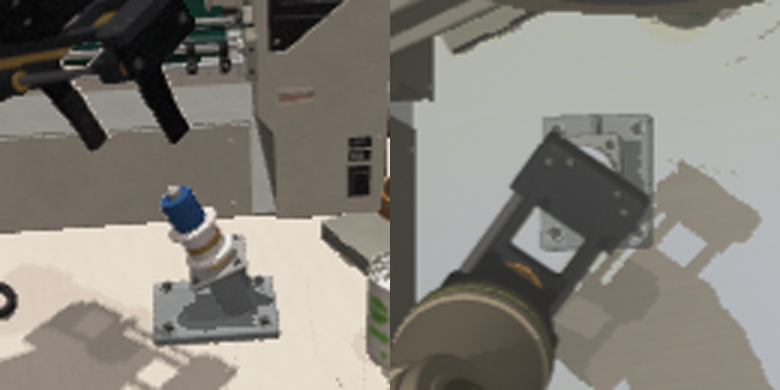

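The side view shows the open fingers lined up above the collar along the spindle axis, and the top view agrees. I'll approach along the axis.

>>> {"api": "move_arm", "payload": {
  "series": [
    {"grip": 0.6},
    {"grip": 0.6},
    {"grip": 0.6, "dz": 2},
    {"grip": 0.6, "dz": 4},
    {"grip": 0.6, "dz": 5.5},
    {"grip": 0.6, "dz": 7},
    {"grip": 0.6, "dz": 8},
    {"grip": 0.6, "dz": 8.6},
    {"grip": 0.6, "dz": 8.6},
    {"grip": 0.6, "dz": 8.6}
  ]
}}

```text
invalid input
```

```bash
python3 st.py .039 40;python3 - <<'E'
from rig import optics
import cv2,numpy as np
s=optics.snapshot("side")["frame"]
c=lambda im,x,y:cv2.resize(im[y:y+75,x:x+100],None,fx=7,fy=7,interpolation=cv2.INTER_CUBIC)
cv2.imwrite("pics/p2.png",c(s,165,110))
E
```

```text
t 1.8667 j [ 0.741  -0.3836 -1.125   2.1571 -0.1606  0.7813 -1.1456] F [ 0.5137 -0.7987 -0.1215] axial -0.3776108717897274 M [ 0.0158  0.4233 -0.0783] Mz -0.04941786489618479 gap 0.08717147857086674 0.0
p [0.4603 0.1466 0.1779] along 0.1253549729581324 lat [0.001  0.0024 0.0003]
az x 45.84565208133617
dxyz cm [-0.26  0.11  8.63] rot deg [-0.04 -0.15  0.33]
```

View pics/p2.png

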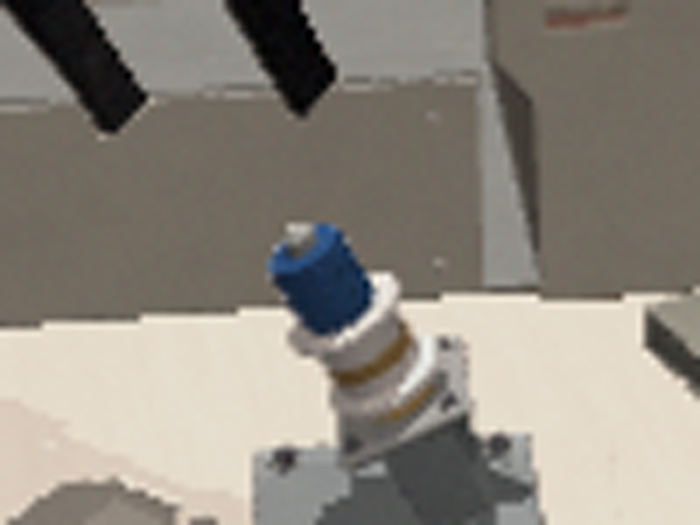

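The row format needs every key, so the move was refused and nothing moved. The picture shows the fingers still above the collar.

>>> {"api": "move_arm", "payload": {
  "series": [
    {"grip": 0.6, "dx": 0, "dy": 0, "dz": 0, "ax": 0, "ay": 0, "az": 0},
    {"grip": 0.6, "dx": 0, "dy": 0, "dz": 0.5, "ax": 0, "ay": 0, "az": 0},
    {"grip": 0.6, "dx": 0, "dy": 0, "dz": 1.5, "ax": 0, "ay": 0, "az": 0},
    {"grip": 0.6, "dx": 0, "dy": 0, "dz": 2.5, "ax": 0, "ay": 0, "az": 0},
    {"grip": 0.6, "dx": 0, "dy": 0, "dz": 3.2, "ax": 0, "ay": 0, "az": 0},
    {"grip": 0.6, "dx": 0, "dy": 0, "dz": 3.5, "ax": 0, "ay": 0, "az": 0},
    {"grip": 0.6, "dx": 0, "dy": 0, "dz": 3.5, "ax": 0, "ay": 0, "az": 0},
    {"grip": 0.6, "dx": 0, "dy": 0, "dz": 3.5, "ax": 0, "ay": 0, "az": 0}
  ]
}}

```text
time: 2.58
ee_pos: [0.4753, 0.1342, 0.1464]
ee_rot: [0.111, 0.911, 0.352, 0.186]
wrist_force: [-0.2, -0.3, -0.3]
finger_gap: 0.0531
gripper_force: 0.0
```

```bash
python3 st.py .039 40
```

```text
t 2.5833 j [ 0.866  -0.305  -1.25    2.1756 -0.0799  0.6941 -1.2057] F [-0.1849 -0.251  -0.3194] axial -0.22899878139625957 M [0.0944 0.5058 0.0272] Mz 0.018870030619484796 gap 0.05305238245927862 0.0
p [0.4753 0.1342 0.1464] along 0.08979856576519682 lat [ 0.001  -0.0077  0.001 ]
az x 44.95911837295778
dxyz cm [ 0.44 -0.67  5.08] rot deg [ 0.15  0.16 -0.47]
```

>>> {"api": "move_arm", "payload": {
  "series": [
    {"grip": 0.6, "dx": 0, "dy": 0, "dz": 0, "ax": 0, "ay": 0, "az": 0},
    {"grip": 0.6, "dx": 0, "dy": 0, "dz": 0, "ax": 0, "ay": 0, "az": 0},
    {"grip": 0.6, "dx": 0, "dy": 0, "dz": 0, "ax": 0, "ay": 0, "az": 0},
    {"grip": 0.6, "dx": 0, "dy": 0, "dz": 0, "ax": 0, "ay": 0, "az": 0}
  ]
}}

```text
time: 2.92
ee_pos: [0.4753, 0.1352, 0.1467]
ee_rot: [0.111, 0.91, 0.353, 0.187]
wrist_force: [0.3, 0.6, -0.4]
finger_gap: 0.0521
gripper_force: 0.0
```

```bash
python3 st.py .039 40
```

```text
t 2.9167 j [ 0.8652 -0.3054 -1.2511  2.175  -0.0796  0.6939 -1.2061] F [ 0.3     0.5888 -0.4393] axial -0.48420244786731803 M [0.0558 0.5159 0.0131] Mz 0.02291226375738974 gap 0.05211759010341318 0.0
p [0.4753 0.1352 0.1467] along 0.09006259943109943 lat [ 0.0012 -0.0067  0.001 ]
az x 45.07765879090685
dxyz cm [ 0.36 -0.61  5.1 ] rot deg [ 0.16  0.1  -0.36]
```

>>> {"api": "move_arm", "payload": {
  "series": [
    {"grip": 0.6, "dx": 0.2, "dy": -0.3, "dz": 0, "ax": 0, "ay": 0, "az": 0},
    {"grip": 0.6, "dx": 0.36, "dy": -0.6, "dz": 0, "ax": 0.1, "ay": 0.1, "az": 0},
    {"grip": 0.6, "dx": 0.36, "dy": -0.6, "dz": 0, "ax": 0.1, "ay": 0.1, "az": 0},
    {"grip": 0.6, "dx": 0.36, "dy": -0.6, "dz": 0, "ax": 0.1, "ay": 0.1, "az": 0},
    {"grip": 0.6, "dx": 0.36, "dy": -0.6, "dz": 0, "ax": 0.1, "ay": 0.1, "az": 0}
  ]
}}

```text
time: 3.33
ee_pos: [0.4741, 0.142, 0.1454]
ee_rot: [0.109, 0.91, 0.353, 0.187]
wrist_force: [0.3, 0.2, 0.2]
finger_gap: 0.0525
gripper_force: 0.0
```

```bash
python3 st.py .039 40
```

```text
t 3.3333 j [ 0.8706 -0.306  -1.2703  2.1727 -0.0792  0.6933 -1.2204] F [0.2579 0.2044 0.161 ] axial 0.051876072290181256 M [ 0.0776  0.4099 -0.0014] Mz -0.006367896430907322 gap 0.05249472605129261 0.0
p [0.4741 0.142  0.1454] along 0.0898528676856232 lat [-0.0001  0.0001 -0.0001]
az x 45.10023013820694
dxyz cm [0.   0.01 5.09] rot deg [ 0.04  0.02 -0.37]
```

>>> {"api": "move_arm", "payload": {
  "series": [
    {"grip": 0.6, "dx": 0, "dy": 0, "dz": 0.4, "ax": 0, "ay": 0, "az": 0},
    {"grip": 0.6, "dx": 0, "dy": 0, "dz": 0.8, "ax": 0, "ay": 0, "az": 0},
    {"grip": 0.6, "dx": 0, "dy": 0, "dz": 1.2, "ax": 0, "ay": 0, "az": 0},
    {"grip": 0.6, "dx": 0, "dy": 0, "dz": 1.5, "ax": 0, "ay": 0, "az": 0},
    {"grip": 0.6, "dx": 0, "dy": 0, "dz": 1.5, "ax": 0, "ay": 0, "az": 0},
    {"grip": 0.6, "dx": 0, "dy": 0, "dz": 1.5, "ax": 0, "ay": 0, "az": 0}
  ]
}}

```text
time: 3.83
ee_pos: [0.4803, 0.1407, 0.1315]
ee_rot: [0.109, 0.91, 0.353, 0.187]
wrist_force: [0.1, -0.3, 0.0]
finger_gap: 0.0521
gripper_force: 0.0
```

```bash
python3 st.py .039 40
```

```text
t 3.8333 j [ 0.9554 -0.2696 -1.3603  2.1761 -0.0338  0.6568 -1.2551] F [ 0.0777 -0.3291  0.0192] axial -0.03688807077021754 M [0.0381 0.4795 0.0301] Mz 0.04327932976388602 gap 0.05208906067425765 0.0
p [0.4803 0.1407 0.1315] along 0.07460075953337507 lat [-0.0002 -0.0002 -0.0001]
az x 45.050490829593386
dxyz cm [0.03 0.   3.56] rot deg [ 0.01  0.04 -0.41]
```

>>> {"api": "move_arm", "payload": {
  "series": [
    {"grip": 0.8, "dx": 0, "dy": 0, "dz": 0.3, "ax": 0, "ay": 0, "az": 0},
    {"grip": 0.8, "dx": 0, "dy": 0, "dz": 0.6, "ax": 0, "ay": 0, "az": 0},
    {"grip": 0.8, "dx": 0, "dy": 0, "dz": 0.9, "ax": 0, "ay": 0, "az": 0},
    {"grip": 0.8, "dx": 0, "dy": 0, "dz": 1.2, "ax": 0, "ay": 0, "az": 0},
    {"grip": 0.8, "dx": 0, "dy": 0, "dz": 1.2, "ax": 0, "ay": 0, "az": 0},
    {"grip": 0.8, "dx": 0, "dy": 0, "dz": 1.2, "ax": 0, "ay": 0, "az": 0}
  ]
}}

```text
time: 4.33
ee_pos: [0.4853, 0.1401, 0.1207]
ee_rot: [0.109, 0.91, 0.353, 0.187]
wrist_force: [-0.2, -0.3, 0.2]
finger_gap: 0.0692
gripper_force: 0.0
```

```bash
python3 st.py .039 40
cat > kin.py <<'E'
from h import *
import itertools
J=np.array([[1.15442737,.33280317,-.06466912,1.46084174,.02157122,1.34990645,-.08849677],
[.737,-.3853,-1.1128,2.1615,-.1598,.7817,-1.1468],[.741,-.3836,-1.125,2.1571,-.1606,.7813,-1.1456],
[1.0068,-.3009,-.4386,2.1217,-.2175,1.1025,-.3417],[.8652,-.3054,-1.2511,2.175,-.0796,.6939,-1.2061],[.8706,-.306,-1.2703,2.1727,-.0792,.6933,-1.2204],[.9554,-.2696,-1.3603,2.1761,-.0338,.6568,-1.2551]])
X=np.array([[.23965,-.57686,.22184],[.46,.1415,.1779],[.4603,.1466,.1779],[.3519,-.2111,.2124],[.4753,.1352,.1467],[.4741,.142,.1454],[.4803,.1407,.1315]])
QQ=np.array([[-.0006161,.98068,.19561,-.00014],[.11,.91,.354,.187],[.11,.91,.354,.187],[.053,.954,.283,.09],[.111,.91,.353,.187],[.109,.91,.353,.187],[.109,.91,.353,.187]])
def fk(q,L,s):
    r=R.identity(); p=np.zeros(3)
    ax="zyzyzyz"
    off=[(0,0,L[0]),(0,0,0),(0,0,L[1]),(L[2],0,0),(L[3],0,L[4]),(0,0,0),(L[5],0,L[6])]
    for i in range(7):
        p=p+r.apply(off[i]); v=np.zeros(3); v["xyz".index(ax[i])]=s[i]*q[i]; r=r*R.from_rotvec(v)
        if i==6: p=p  # offsets placed before joint rotation
    return p,r
if __name__=="__main__":
    best=[]
    for c in itertools.product([1,-1],repeat=3):
        s=[-1,1,c[0],1,c[1],1,c[2]]
        e=[fk(q,np.zeros(7),s)[1] for q in J]; rel=[(a.inv()*Q(b)) for a,b in zip(e,QQ)]
        m=R.concatenate(rel).mean(); err=max((m.inv()*a).magnitude() for a in rel)
        f=lambda L:(np.array([fk(q,L,s)[0] for q in J])-X).ravel()
        r=least_squares(f,[.3,.4,0,0,.4,0,.2]); best.append((err,np.abs(r.fun).max(),s,r.x.round(4),m.as_rotvec()))
    for b in sorted(best,key=lambda b:b[0])[:2]: print(b)
E
python3 kin.py
```

```text
t 4.3333 j [ 1.0262 -0.224  -1.4432  2.1779  0.04    0.6301 -1.314 ] F [-0.2264 -0.3382  0.2231] axial 0.27418501325191413 M [ 0.0618  0.4563 -0.0045] Mz 0.0004652361793696544 gap 0.06924692753398237 0.0
p [0.4853 0.1401 0.1207] along 0.06268467788383071 lat [-0.0003  0.     -0.0001]
az x 45.07929033304898
dxyz cm [0.02 0.02 2.37] rot deg [-0.    0.03 -0.39]
(0.009377148851378695, np.float64(0.042133587328579275), [-1, 1, -1, 1, -1, 1, -1], array([ 0.3529,  0.4278, -0.0097,  0.0884,  0.5096, -0.0141,  0.3387]), array([-7.95964120e-05, -3.60677754e-04,  1.57203432e+00]))
(0.28805396095008323, np.float64(0.0595770076436381), [-1, 1, -1, 1, 1, 1, -1], array([ 0.2095,  0.3513, -0.0057,  0.019 ,  0.492 , -0.0358,  0.1929]), array([0.02039535, 0.15488629, 1.70356239]))
```

```bash
cat > kin2.py <<'E'
from kin import *
J=np.vstack([J,[1.0262,-.224,-1.4432,2.1779,.04,.6301,-1.314]]); X=np.vstack([X,[.4853,.1401,.1207]])
S=[-1,1,-1,1,-1,1,-1]; LIM=np.array([[-2.6,2.6],[-.5,2.12],[-1.47,1.34],[.16,2.42],[-1.27,4.41],[.06,2.06],[-2.6,2.6]])
AX="zyzyzyz"
def fk2(q,O):
    r=R.identity(); p=np.zeros(3); 
    for i in range(7):
        p=p+r.apply(O[i]); v=np.zeros(3); v["xyz".index(AX[i])]=S[i]*q[i]; r=r*R.from_rotvec(v)
    return p,r
# free: j2 offset (y,z); j4 (x,y,z); j6 (x,y,z); j7 (x,y,z)
def unp(L):
    O=np.zeros((7,3)); O[1]=[0,0,L[0]]; O[3]=[L[1],L[2],L[3]]; O[5]=[L[4],L[5],L[6]]; O[6]=[L[7],L[8],L[9]]; return O
L0=np.array([.35,0,0,.4,0,0,.4,0,0,.25])
def fitL():
    f=lambda L:np.concatenate([(np.array([fk2(q,unp(L))[0] for q in J])-X).ravel(),.005*(L-L0)*np.array([0,1,1,0,1,1,0,1,1,0])])
    r=least_squares(f,L0); return r.x,f(r.x)[:3*len(J)]
if __name__=="__main__":
    L,e=fitL(); print(L.round(4)); print(np.abs(e).max()); O=unp(L)
    rt=rot(40,-D); tgt=SEAT+.039*D
    # all IK solutions at target with different fixed j3
    for j3 in np.arange(-1.6,1.7,.2):
        sol=None
        for t in range(12):
            rng=np.random.default_rng(t); q0=LIM[:,0]+(LIM[:,1]-LIM[:,0])*rng.random(7)
            if t==0:q0=J[-1]
            def g(q):
                q=np.insert(q,2,j3); p,r=fk2(q,O); r=r*R.from_euler('z',np.pi/2); return np.r_[10*(p-tgt),(rt.inv()*r).as_rotvec()]
            s=least_squares(g,np.delete(q0,2),bounds=np.delete(np.c_[LIM[:,0]-.3,LIM[:,1]+.3],2,0).T)
            if s.cost<1e-8: print(np.insert(s.x,2,j3).round(2)); break
E
python3 kin2.py
```

```text
[ 0.2093 -0.0032 -0.0357  0.4411  0.003  -0.0029  0.4902 -0.0047 -0.0029
  0.2937]
0.003768841353397945
[ 1.06  0.09 -1.6   2.19  0.58  0.69 -1.75]
[ 0.89  0.03 -1.4   2.19  0.49  0.66 -1.68]
[ 0.69  0.02 -1.2   2.19  0.47  0.65 -1.67]
[ 0.49  0.01 -1.    2.19  0.46  0.65 -1.66]
[ 0.3   0.01 -0.8   2.19  0.46  0.65 -1.65]
[ 0.1   0.01 -0.6   2.19  0.45  0.65 -1.65]
[-0.1   0.01 -0.4   2.19  0.45  0.65 -1.65]
[-0.3   0.01 -0.2   2.19  0.45  0.64 -1.65]
[-0.5   0.01 -0.    2.19  0.45  0.64 -1.64]
[-0.7   0.01  0.2   2.19  0.44  0.64 -1.64]
[-0.9   0.01  0.4   2.18  0.44  0.64 -1.64]
[-1.1   0.01  0.6   2.18  0.44  0.64 -1.64]
[-1.3   0.01  0.8   2.18  0.43  0.64 -1.63]
[-1.5   0.02  1.    2.18  0.42  0.64 -1.62]
[-1.69  0.03  1.2   2.18  0.4   0.63 -1.61]
[-1.86  0.1   1.4   2.18  0.28  0.61 -1.51]
[-1.82  0.69  1.6   2.17 -0.79  0.7  -0.64]
```

>>> {"api": "move_arm", "payload": {
  "series": [
    {"grip": 0.8, "dx": 0, "dy": 0, "dz": 0.2, "ax": 0, "ay": 0, "az": 0},
    {"grip": 0.8, "dx": 0, "dy": 0, "dz": 0.4, "ax": 0, "ay": 0, "az": 0},
    {"grip": 0.8, "dx": 0, "dy": 0, "dz": 0.6, "ax": 0, "ay": 0, "az": 0},
    {"grip": 0.8, "dx": 0, "dy": 0, "dz": 0.6, "ax": 0, "ay": 0, "az": 0},
    {"grip": 0.8, "dx": 0, "dy": 0, "dz": 0.6, "ax": 0, "ay": 0, "az": 0}
  ]
}}

```text
time: 4.75
ee_pos: [0.4876, 0.1402, 0.1154]
ee_rot: [0.109, 0.91, 0.353, 0.187]
wrist_force: [-0.1, 0.6, 0.8]
finger_gap: 0.0692
gripper_force: 0.0
```

```bash
python3 st.py .039 40
```

```text
t 4.75 j [ 1.0015 -0.1295 -1.4591  2.1788  0.2124  0.6329 -1.46  ] F [-0.14    0.6189  0.8295] axial 0.8513438079134813 M [ 0.0693  0.4921 -0.0082] Mz -0.0036361040556460917 gap 0.06916174306757801 0.0
p [0.4876 0.1402 0.1154] along 0.05687073555716658 lat [-0.0003  0.0005 -0.0002]
az x 45.1164981152903
dxyz cm [-0.01  0.06  1.79] rot deg [-0.05 -0.   -0.36]
```

>>> {"api": "move_arm", "payload": {
  "series": [
    {"grip": 0.8, "dx": 0, "dy": 0, "dz": 0.2, "ax": 0, "ay": 0, "az": 0},
    {"grip": 0.8, "dx": 0, "dy": 0, "dz": 0.4, "ax": 0, "ay": 0, "az": 0},
    {"grip": 0.8, "dx": 0, "dy": 0, "dz": 0.6, "ax": 0, "ay": 0, "az": 0},
    {"grip": 0.8, "dx": 0, "dy": 0, "dz": 0.8, "ax": 0, "ay": 0, "az": 0},
    {"grip": 0.8, "dx": 0, "dy": 0, "dz": 1.0, "ax": 0, "ay": 0, "az": 0},
    {"grip": 0.8, "dx": 0, "dy": 0, "dz": 1.2, "ax": 0, "ay": 0, "az": 0},
    {"grip": 0.8, "dx": 0, "dy": 0, "dz": 1.4, "ax": 0, "ay": 0, "az": 0},
    {"grip": 0.8, "dx": 0, "dy": 0, "dz": 1.6, "ax": 0, "ay": 0, "az": 0},
    {"grip": 0.8, "dx": 0, "dy": 0, "dz": 1.6, "ax": 0, "ay": 0, "az": 0},
    {"grip": 0.8, "dx": 0, "dy": 0, "dz": 1.6, "ax": 0, "ay": 0, "az": 0}
  ]
}}

```text
time: 5.58
ee_pos: [0.4944, 0.1388, 0.1011]
ee_rot: [0.109, 0.91, 0.353, 0.187]
wrist_force: [0.7, -0.2, 1.5]
finger_gap: 0.0699
gripper_force: 0.0
```

```bash
python3 st.py .039 40;python3 - <<'E'
from rig import optics
import cv2,numpy as np
s=optics.snapshot("side")["frame"]
c=lambda im,x,y:cv2.resize(im[y:y+75,x:x+100],None,fx=7,fy=7,interpolation=cv2.INTER_CUBIC)
cv2.imwrite("pics/p3.png",c(s,165,110))
E
```

```text
t 5.5833 j [ 0.8966  0.0729 -1.4346  2.1811  0.5637  0.6798 -1.7517] F [ 0.7179 -0.1665  1.4785] axial 1.0292963123009176 M [ 0.0081  0.4154 -0.0446] Mz -0.016201173663330248 gap 0.06989128876418887 0.0
p [0.4944 0.1388 0.1011] along 0.041009458982080214 lat [-0.0002  0.0002 -0.0001]
az x 45.10829989378576
dxyz cm [0.   0.03 0.2 ] rot deg [ 0.02  0.02 -0.36]
```

View pics/p3.png

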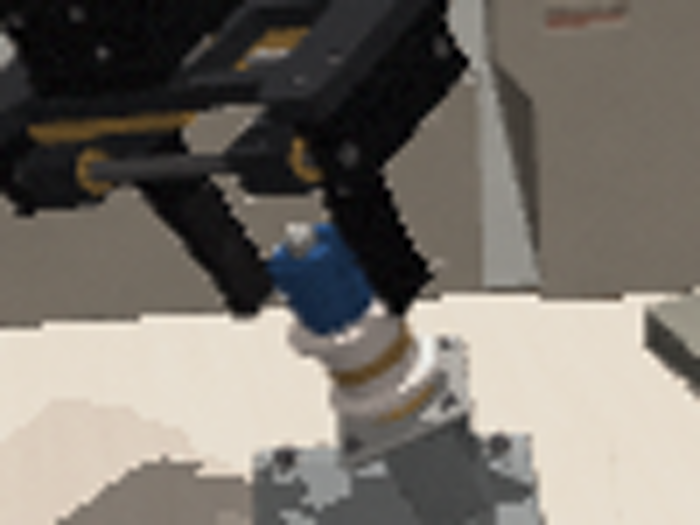

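The fingers straddle the blue collar and clear the flange. I'll close gently.

>>> {"api": "move_arm", "payload": {
  "series": [
    {"grip": 0.4, "dx": 0, "dy": 0, "dz": 0, "ax": 0, "ay": 0, "az": 0},
    {"grip": 0.4, "dx": 0, "dy": 0, "dz": 0, "ax": 0, "ay": 0, "az": 0},
    {"grip": 0.4, "dx": 0, "dy": 0, "dz": 0, "ax": 0, "ay": 0, "az": 0},
    {"grip": 0.2, "dx": 0, "dy": 0, "dz": 0, "ax": 0, "ay": 0, "az": 0},
    {"grip": 0.2, "dx": 0, "dy": 0, "dz": 0, "ax": 0, "ay": 0, "az": 0},
    {"grip": 0.2, "dx": 0, "dy": 0, "dz": 0, "ax": 0, "ay": 0, "az": 0},
    {"grip": 0.2, "dx": 0, "dy": 0, "dz": 0, "ax": 0, "ay": 0, "az": 0},
    {"grip": 0.2, "dx": 0, "dy": 0, "dz": 0, "ax": 0, "ay": 0, "az": 0}
  ],
  "force": 15
}}

```text
time: 6.3
ee_pos: [0.4945, 0.1387, 0.101]
ee_rot: [0.109, 0.91, 0.353, 0.187]
wrist_force: [0.1, -0.2, 0.6]
finger_gap: 0.0298
gripper_force: 15.0
```

```bash
python3 st.py .041 40
```

```text
t 6.3 j [ 0.8965  0.0741 -1.4349  2.1812  0.5662  0.68   -1.7538] F [ 0.0954 -0.1602  0.6397] axial 0.5292996218166011 M [0.1004 0.564  0.0012] Mz -0.0032965238505894977 gap 0.029846364217746297 14.999069664409035
p [0.4945 0.1387 0.101 ] along 0.04086250872512505 lat [-0.0001  0.0001 -0.0001]
az x 45.098801030129344
dxyz cm [ 0.    0.02 -0.01] rot deg [ 0.03  0.02 -0.37]
```

>>> {"api": "move_arm", "payload": {
  "series": [
    {"grip": 0.2, "dx": 0, "dy": 0, "dz": -0.1, "ax": 0, "ay": 0, "az": 0},
    {"grip": 0.2, "dx": 0, "dy": 0, "dz": -0.2, "ax": 0, "ay": 0, "az": 0},
    {"grip": 0.2, "dx": 0, "dy": 0, "dz": -0.3, "ax": 0, "ay": 0, "az": 0},
    {"grip": 0.2, "dx": 0, "dy": 0, "dz": -0.4, "ax": 0, "ay": 0, "az": 0},
    {"grip": 0.2, "dx": 0, "dy": 0, "dz": -0.4, "ax": 0, "ay": 0, "az": 0},
    {"grip": 0.2, "dx": 0, "dy": 0, "dz": -0.4, "ax": 0, "ay": 0, "az": 0}
  ]
}}

```text
time: 6.8
ee_pos: [0.4929, 0.1387, 0.1047]
ee_rot: [0.11, 0.91, 0.353, 0.187]
wrist_force: [0.3, -0.4, -1.2]
finger_gap: 0.0299
gripper_force: 15.0
```

```bash
python3 st.py .041 40
```

```text
t 6.8 j [ 0.9131  0.0336 -1.437   2.1809  0.5012  0.6684 -1.7015] F [ 0.3224 -0.3753 -1.186 ] axial -1.2344257578660087 M [ 0.0461  0.6508 -0.0048] Mz 0.019690738155832232 gap 0.02994206921617101 14.999412386841868
p [0.4929 0.1387 0.1047] along 0.04490960954952291 lat [-0.     -0.0002 -0.    ]
az x 45.0894024784303
dxyz cm [ 0.02 -0.01  0.39] rot deg [ 0.08  0.03 -0.38]
```

>>> {"api": "move_arm", "payload": {
  "series": [
    {"grip": 0.2, "dx": 0, "dy": 0, "dz": -0.1, "ax": 0, "ay": 0, "az": 0},
    {"grip": 0.2, "dx": 0, "dy": 0, "dz": -0.2, "ax": 0, "ay": 0, "az": 0},
    {"grip": 0.2, "dx": 0, "dy": 0, "dz": -0.3, "ax": 0, "ay": 0, "az": 0},
    {"grip": 0.2, "dx": 0, "dy": 0, "dz": -0.3, "ax": 0, "ay": 0, "az": 0},
    {"grip": 0.2, "dx": 0, "dy": 0, "dz": -0.3, "ax": 0, "ay": 0, "az": 0}
  ]
}}

```text
time: 7.22
ee_pos: [0.4916, 0.1389, 0.1073]
ee_rot: [0.11, 0.91, 0.353, 0.187]
wrist_force: [3.9, -0.3, -5.9]
finger_gap: 0.0301
gripper_force: 15.0
```

```bash
python3 st.py .041 40
```

```text
t 7.2167 j [ 0.9256  0.0015 -1.4376  2.1807  0.447   0.6597 -1.6572] F [ 3.8567 -0.2573 -5.9248] axial -6.99635484208438 M [ 0.0636  0.3794 -0.0211] Mz -0.020436004543081008 gap 0.030135652889727273 14.998857072387182
p [0.4916 0.1389 0.1073] along 0.04783821057354968 lat [-0.0001 -0.0002 -0.    ]
az x 45.0892546460648
dxyz cm [ 0.02 -0.    0.68] rot deg [ 0.07  0.03 -0.38]
```

>>> {"api": "move_arm", "payload": {
  "series": [
    {"grip": 0.2, "dx": 0, "dy": 0, "dz": 0.08, "ax": 0, "ay": 0, "az": 0},
    {"grip": 0.2, "dx": 0, "dy": 0, "dz": 0.08, "ax": 0, "ay": 0, "az": -2},
    {"grip": 0.2, "dx": 0, "dy": 0, "dz": 0.08, "ax": 0, "ay": 0, "az": -4},
    {"grip": 0.2, "dx": 0, "dy": 0, "dz": 0.08, "ax": 0, "ay": 0, "az": -6},
    {"grip": 0.2, "dx": 0, "dy": 0, "dz": 0.08, "ax": 0, "ay": 0, "az": -8},
    {"grip": 0.2, "dx": 0, "dy": 0, "dz": 0.08, "ax": 0, "ay": 0, "az": -8}
  ],
  "force": 12
}}

```text
time: 7.72
ee_pos: [0.4921, 0.1389, 0.1066]
ee_rot: [0.122, 0.883, 0.416, 0.179]
wrist_force: [2.6, -1.3, -5.0]
finger_gap: 0.0301
gripper_force: 12.0
```

```bash
python3 st.py .041 40
```

```text
t 7.7167 j [ 0.9224  0.0117 -1.4377  2.1804  0.4633  0.6623 -1.529 ] F [ 2.6384 -1.2925 -4.958 ] axial -5.680613714047681 M [-0.2393  0.1573 -0.1135] Mz 0.0074849204614175335 gap 0.030059201500169032 12.001099803419493
p [0.4921 0.1389 0.1066] along 0.04696918918701743 lat [ 0.     -0.0002  0.    ]
az x 52.86273034427246
dxyz cm [ 0.01 -0.01  0.6 ] rot deg [0.04 0.02 7.7 ]
```

>>> {"api": "move_arm", "payload": {
  "series": [
    {"grip": 0.2, "dx": 0, "dy": 0, "dz": 0, "ax": 0, "ay": 0, "az": -2},
    {"grip": 0.2, "dx": 0, "dy": 0, "dz": 0, "ax": 0, "ay": 0, "az": -4},
    {"grip": 0.2, "dx": 0, "dy": 0, "dz": 0, "ax": 0, "ay": 0, "az": -6},
    {"grip": 0.2, "dx": 0, "dy": 0, "dz": 0, "ax": 0, "ay": 0, "az": -6},
    {"grip": 0.2, "dx": 0, "dy": 0, "dz": 0, "ax": 0, "ay": 0, "az": -6}
  ]
}}

```text
time: 8.13
ee_pos: [0.4921, 0.139, 0.1066]
ee_rot: [0.131, 0.861, 0.46, 0.172]
wrist_force: [4.0, -0.4, -4.1]
finger_gap: 0.0297
gripper_force: 12.0
```

```bash
python3 st.py
```

```text
t 8.1333 j [ 0.9228  0.0114 -1.4382  2.1804  0.4628  0.6622 -1.4275] F [ 4.0412 -0.4441 -4.1151] axial -5.445579456702176 M [-0.2426 -0.0082 -0.1313] Mz -0.018335197386971994 gap 0.02969503093998559 12.003713441754371
p [0.4921 0.139  0.1066] along 0.04702208330164348 lat [-0. -0.  0.]
az x 58.33454407856545
```

>>> {"api": "move_arm", "payload": {
  "series": [
    {"grip": 0.2, "dx": 0, "dy": 0, "dz": 0, "ax": 0, "ay": 0, "az": -2},
    {"grip": 0.2, "dx": 0, "dy": 0, "dz": 0, "ax": 0, "ay": 0, "az": -4},
    {"grip": 0.2, "dx": 0, "dy": 0, "dz": 0, "ax": 0, "ay": 0, "az": -4},
    {"grip": 0.2, "dx": 0, "dy": 0, "dz": 0, "ax": 0, "ay": 0, "az": -4}
  ]
}}

```text
time: 8.47
ee_pos: [0.4921, 0.1391, 0.1067]
ee_rot: [0.137, 0.844, 0.49, 0.168]
wrist_force: [4.4, -2.0, -3.9]
finger_gap: 0.03
gripper_force: 12.0
```

```bash
python3 st.py
```

```text
t 8.4667 j [ 0.923   0.0111 -1.4384  2.1804  0.4625  0.6621 -1.3578] F [ 4.3564 -2.0042 -3.8549] axial -5.445037549194872 M [-0.3077 -0.098  -0.2135] Mz -0.07165843769887126 gap 0.02997300550906944 12.004955940374202
p [0.4921 0.1391 0.1067] along 0.04706665244847062 lat [0. 0. 0.]
az x 62.0427261792561
```

>>> {"api": "move_arm", "payload": {
  "series": [
    {"grip": 0.2, "dx": 0, "dy": 0, "dz": 0, "ax": 0, "ay": 0, "az": -2},
    {"grip": 0.2, "dx": 0, "dy": 0, "dz": 0, "ax": 0, "ay": 0, "az": -4},
    {"grip": 0.2, "dx": 0, "dy": 0, "dz": 0, "ax": 0, "ay": 0, "az": -4},
    {"grip": 0.2, "dx": 0, "dy": 0, "dz": 0, "ax": 0, "ay": 0, "az": -4}
  ]
}}

```text
time: 8.8
ee_pos: [0.492, 0.1391, 0.1067]
ee_rot: [0.143, 0.827, 0.519, 0.163]
wrist_force: [4.6, -0.8, -4.0]
finger_gap: 0.0301
gripper_force: 12.0
```

```bash
python3 st.py
```

```text
t 8.8 j [ 0.9232  0.011  -1.4387  2.1804  0.4624  0.6621 -1.2881] F [ 4.5882 -0.7952 -4.0477] axial -5.636185086716917 M [-0.2738 -0.1687 -0.0912] Mz 0.02039321323838414 gap 0.03011870463171711 12.00582068773656
p [0.492  0.1391 0.1067] along 0.047076475353027405 lat [-0.      0.0001 -0.    ]
az x 65.73521830324493
```

>>> {"api": "move_arm", "payload": {
  "series": [
    {"grip": 0.2, "dx": 0, "dy": 0, "dz": 0, "ax": 0, "ay": 0, "az": -2},
    {"grip": 0.2, "dx": 0, "dy": 0, "dz": 0, "ax": 0, "ay": 0, "az": -4},
    {"grip": 0.2, "dx": 0, "dy": 0, "dz": 0, "ax": 0, "ay": 0, "az": -4},
    {"grip": 0.2, "dx": 0, "dy": 0, "dz": 0, "ax": 0, "ay": 0, "az": -4}
  ]
}}

```text
time: 9.13
ee_pos: [0.492, 0.1391, 0.1067]
ee_rot: [0.148, 0.808, 0.548, 0.158]
wrist_force: [4.0, -1.7, -4.0]
finger_gap: 0.0297
gripper_force: 12.0
```

```bash
python3 st.py
```

```text
t 9.1333 j [ 0.9234  0.011  -1.4389  2.1804  0.4624  0.6621 -1.2183] F [ 4.025  -1.6768 -3.9503] axial -5.371454060546807 M [-0.2597 -0.2353 -0.1507] Mz -0.043832708535825375 gap 0.029697522470331177 12.007950880160934
p [0.492  0.1391 0.1067] along 0.04708294260297985 lat [-0.      0.0001 -0.    ]
az x 69.39757962376926
```

>>> {"api": "move_arm", "payload": {
  "series": [
    {"grip": 0.2, "dx": 0, "dy": 0, "dz": 0, "ax": 0, "ay": 0, "az": -2},
    {"grip": 0.2, "dx": 0, "dy": 0, "dz": 0, "ax": 0, "ay": 0, "az": -4},
    {"grip": 0.2, "dx": 0, "dy": 0, "dz": 0, "ax": 0, "ay": 0, "az": -4},
    {"grip": 0.2, "dx": 0, "dy": 0, "dz": 0, "ax": 0, "ay": 0, "az": -4}
  ]
}}

```text
time: 9.47
ee_pos: [0.492, 0.1391, 0.1067]
ee_rot: [0.154, 0.788, 0.576, 0.152]
wrist_force: [4.4, -2.0, -4.1]
finger_gap: 0.0299
gripper_force: 12.0
```

```bash
python3 st.py
```

```text
t 9.4667 j [ 0.9236  0.0111 -1.4392  2.1804  0.4624  0.6621 -1.1483] F [ 4.375  -2.024  -4.1124] axial -5.6874852445037005 M [-0.2751 -0.2368 -0.1329] Mz -0.021392760937162695 gap 0.029940526594833615 12.008968198351795
p [0.492  0.1391 0.1067] along 0.047082342527290794 lat [-0.      0.0001 -0.    ]
az x 73.0575140217367
```

>>> {"api": "move_arm", "payload": {
  "series": [
    {"grip": 0.2, "dx": 0, "dy": 0, "dz": 0, "ax": 0, "ay": 0, "az": -2},
    {"grip": 0.2, "dx": 0, "dy": 0, "dz": 0, "ax": 0, "ay": 0, "az": -4},
    {"grip": 0.2, "dx": 0, "dy": 0, "dz": 0, "ax": 0, "ay": 0, "az": -4},
    {"grip": 0.2, "dx": 0, "dy": 0, "dz": 0, "ax": 0, "ay": 0, "az": -4}
  ]
}}

```text
time: 9.8
ee_pos: [0.4921, 0.1392, 0.1067]
ee_rot: [0.159, 0.768, 0.603, 0.147]
wrist_force: [5.4, -1.1, -4.4]
finger_gap: 0.0296
gripper_force: 12.0
```

```bash
python3 st.py
```

```text
t 9.8 j [ 0.9238  0.0111 -1.4394  2.1804  0.4624  0.6621 -1.0782] F [ 5.3505 -1.1102 -4.4022] axial -6.296514443254744 M [-0.2544 -0.3096 -0.1227] Mz -0.02563772033212485 gap 0.029609055783632605 12.011027155294869
p [0.4921 0.1392 0.1067] along 0.04710401712798651 lat [ 0.      0.0001 -0.    ]
az x 76.7050067373315
```

>>> {"api": "move_arm", "payload": {
  "series": [
    {"grip": 0.2, "dx": 0, "dy": 0, "dz": 0, "ax": 0, "ay": 0, "az": -2},
    {"grip": 0.2, "dx": 0, "dy": 0, "dz": 0, "ax": 0, "ay": 0, "az": -4},
    {"grip": 0.2, "dx": 0, "dy": 0, "dz": 0, "ax": 0, "ay": 0, "az": -4},
    {"grip": 0.2, "dx": 0, "dy": 0, "dz": 0, "ax": 0, "ay": 0, "az": -4}
  ]
}}

```text
time: 10.13
ee_pos: [0.492, 0.1392, 0.1067]
ee_rot: [0.164, 0.746, 0.629, 0.141]
wrist_force: [4.7, -0.6, -2.9]
finger_gap: 0.0297
gripper_force: 12.0
```

```bash
python3 st.py
```

```text
t 10.1333 j [ 0.924   0.0111 -1.4396  2.1804  0.4624  0.662  -1.0083] F [ 4.659  -0.607  -2.9025] axial -4.615254540544288 M [-0.1859 -0.2694 -0.1075] Mz -0.03781544622509774 gap 0.029743142122853006 12.012529095318314
p [0.492  0.1392 0.1067] along 0.04709205684171982 lat [-0.      0.0002 -0.    ]
az x 80.3401615309037
```

>>> {"api": "move_arm", "payload": {
  "series": [
    {"grip": 0.2, "dx": 0, "dy": 0, "dz": 0, "ax": 0, "ay": 0, "az": -2},
    {"grip": 0.2, "dx": 0, "dy": 0, "dz": 0, "ax": 0, "ay": 0, "az": -4},
    {"grip": 0.2, "dx": 0, "dy": 0, "dz": 0, "ax": 0, "ay": 0, "az": -4},
    {"grip": 0.2, "dx": 0, "dy": 0, "dz": 0, "ax": 0, "ay": 0, "az": -4}
  ]
}}

```text
time: 10.47
ee_pos: [0.492, 0.1393, 0.1067]
ee_rot: [0.169, 0.724, 0.655, 0.136]
wrist_force: [4.1, -0.9, -4.4]
finger_gap: 0.0297
gripper_force: 12.0
```

```bash
python3 st.py
```

```text
t 10.4667 j [ 0.9241  0.0111 -1.4398  2.1804  0.4624  0.6621 -0.9387] F [ 4.0736 -0.9389 -4.3718] axial -5.724664333980151 M [-0.0586 -0.3221 -0.0419] Mz -0.03494135912192605 gap 0.02968894261317025 12.01193401353521
p [0.492  0.1393 0.1067] along 0.04711244331268107 lat [-0.      0.0002 -0.    ]
az x 83.95720307423326
```

>>> {"api": "move_arm", "payload": {
  "series": [
    {"grip": 0.2, "dx": 0, "dy": 0, "dz": 0, "ax": 0, "ay": 0, "az": -2},
    {"grip": 0.2, "dx": 0, "dy": 0, "dz": 0, "ax": 0, "ay": 0, "az": -4},
    {"grip": 0.2, "dx": 0, "dy": 0, "dz": 0, "ax": 0, "ay": 0, "az": -4},
    {"grip": 0.2, "dx": 0, "dy": 0, "dz": 0, "ax": 0, "ay": 0, "az": -4}
  ]
}}

```text
time: 10.8
ee_pos: [0.492, 0.1396, 0.1067]
ee_rot: [0.173, 0.701, 0.68, 0.13]
wrist_force: [2.2, 0.3, -0.3]
finger_gap: 0.0296
gripper_force: 12.0
```

```bash
python3 st.py
```

```text
t 10.8 j [ 0.9241  0.0112 -1.4404  2.1802  0.4622  0.6621 -0.8691] F [ 2.1712  0.2794 -0.3168] axial -1.1745950114916575 M [ 0.1895 -0.0156  0.1253] Mz 0.03348192403064141 gap 0.029592574695712612 12.005721381447074
p [0.492  0.1396 0.1067] along 0.04720431473464753 lat [-0.      0.0006 -0.0001]
az x 87.60524198629057
```

>>> {"api": "move_arm", "payload": {
  "series": [
    {"grip": 0.2, "dx": 0, "dy": 0, "dz": 0, "ax": 0, "ay": 0, "az": -2},
    {"grip": 0.2, "dx": 0, "dy": 0, "dz": 0, "ax": 0, "ay": 0, "az": -4},
    {"grip": 0.2, "dx": 0, "dy": 0, "dz": 0, "ax": 0, "ay": 0, "az": -4},
    {"grip": 0.2, "dx": 0, "dy": 0, "dz": 0, "ax": 0, "ay": 0, "az": -4}
  ]
}}

```text
time: 11.13
ee_pos: [0.4921, 0.1394, 0.1067]
ee_rot: [0.178, 0.677, 0.704, 0.124]
wrist_force: [1.7, -0.2, -0.3]
finger_gap: 0.03
gripper_force: 12.0
```

```bash
python3 st.py
```

```text
t 11.1333 j [ 0.9245  0.0111 -1.4403  2.1803  0.4624  0.6621 -0.7994] F [ 1.6506 -0.25   -0.264 ] axial -0.944702244539795 M [ 0.1714 -0.1216  0.09  ] Mz 0.0019652084229316628 gap 0.029994522691576028 12.008302459416882
p [0.4921 0.1394 0.1067] along 0.04716818668696161 lat [ 0.      0.0003 -0.    ]
az x 91.22093552765047
```

The axial pull dropped from about 5.5 N to about 1 N at roughly 46°, so the pin has let go. I'll draw the roller off slowly.

>>> {"api": "move_arm", "payload": {
  "series": [
    {"grip": 0.2, "dx": 0, "dy": 0, "dz": 0, "ax": 0, "ay": 0, "az": 0},
    {"grip": 0.2, "dx": 0, "dy": 0, "dz": -0.15, "ax": 0, "ay": 0, "az": 0},
    {"grip": 0.2, "dx": 0, "dy": 0, "dz": -0.3, "ax": 0, "ay": 0, "az": 0},
    {"grip": 0.2, "dx": 0, "dy": 0, "dz": -0.45, "ax": 0, "ay": 0, "az": 0},
    {"grip": 0.2, "dx": 0, "dy": 0, "dz": -0.6, "ax": 0, "ay": 0, "az": 0},
    {"grip": 0.2, "dx": 0, "dy": 0, "dz": -0.6, "ax": 0, "ay": 0, "az": 0}
  ],
  "force": 18
}}

```text
time: 11.63
ee_pos: [0.4895, 0.1397, 0.1123]
ee_rot: [0.178, 0.676, 0.704, 0.123]
wrist_force: [1.5, 1.1, -0.1]
finger_gap: 0.0297
gripper_force: 18.0
```

```bash
python3 st.py .056 91
```

```text
t 11.6333 j [ 0.926  -0.056  -1.4178  2.1797  0.3483  0.6486 -0.7055] F [ 1.4768  1.1237 -0.1034] axial -0.6352918106497534 M [ 0.3808 -0.0068  0.0996] Mz -0.06904718234436569 gap 0.029684602902926127 18.004635024444724
p [0.4895 0.1397 0.1123] along 0.053281652363350966 lat [0.0001 0.0002 0.    ]
az x 91.26789668870505
dxyz cm [-0.02 -0.01 -0.27] rot deg [0.05 0.05 2.26]
```

>>> {"api": "move_arm", "payload": {
  "series": [
    {"grip": 0.2, "dx": 0, "dy": 0, "dz": -0.2, "ax": 0, "ay": 0, "az": 0},
    {"grip": 0.2, "dx": 0, "dy": 0, "dz": -0.4, "ax": 0, "ay": 0, "az": 0},
    {"grip": 0.2, "dx": 0, "dy": 0, "dz": -0.6, "ax": 0, "ay": 0, "az": 0},
    {"grip": 0.2, "dx": 0, "dy": 0, "dz": -0.8, "ax": 0, "ay": 0, "az": 0},
    {"grip": 0.2, "dx": 0, "dy": 0, "dz": -1.0, "ax": 0, "ay": 0, "az": 0},
    {"grip": 0.2, "dx": 0, "dy": 0, "dz": -1.2, "ax": 0, "ay": 0, "az": 0},
    {"grip": 0.2, "dx": 0, "dy": 0, "dz": -1.4, "ax": 0, "ay": 0, "az": 0},
    {"grip": 0.2, "dx": 0, "dy": 0, "dz": -1.4, "ax": 0, "ay": 0, "az": 0}
  ]
}}

```text
time: 12.3
ee_pos: [0.4836, 0.1406, 0.1251]
ee_rot: [0.178, 0.676, 0.705, 0.123]
wrist_force: [1.8, 1.7, 0.6]
finger_gap: 0.0294
gripper_force: 18.0
```

```bash
python3 st.py .067 91
```

```text
t 12.3 j [ 0.8407 -0.1461 -1.3068  2.1785  0.1932  0.6572 -0.5795] F [1.8103 1.6643 0.5502] axial -0.14607453584706065 M [ 0.3084 -0.1075  0.1419] Mz -0.007216141987099437 gap 0.029354201664778 18.006913460212672
p [0.4836 0.1406 0.1251] along 0.06741069165627724 lat [0.     0.0002 0.    ]
az x 91.3315783416456
dxyz cm [-0.02 -0.    0.04] rot deg [0.03 0.05 2.33]
```

>>> {"api": "move_arm", "payload": {
  "series": [
    {"grip": 0.2, "dx": 0, "dy": 0, "dz": -0.3, "ax": 0, "ay": 0, "az": 0},
    {"grip": 0.2, "dx": 0, "dy": 0, "dz": -0.6, "ax": 0, "ay": 0, "az": 0},
    {"grip": 0.2, "dx": 0, "dy": 0, "dz": -0.9, "ax": 0, "ay": 0, "az": 0},
    {"grip": 0.2, "dx": 0, "dy": 0, "dz": -1.2, "ax": 0, "ay": 0, "az": 0},
    {"grip": 0.2, "dx": 0, "dy": 0, "dz": -1.5, "ax": 0, "ay": 0, "az": 0},
    {"grip": 0.2, "dx": 0, "dy": 0, "dz": -1.8, "ax": 0, "ay": 0, "az": 0},
    {"grip": 0.2, "dx": 0, "dy": 0, "dz": -2.1, "ax": 0, "ay": 0, "az": 0},
    {"grip": 0.2, "dx": 0, "dy": 0, "dz": -2.4, "ax": 0, "ay": 0, "az": 0},
    {"grip": 0.2, "dx": 0, "dy": 0, "dz": -2.4, "ax": 0, "ay": 0, "az": 0}
  ]
}}

```text
time: 13.05
ee_pos: [0.4735, 0.1422, 0.147]
ee_rot: [0.178, 0.676, 0.705, 0.123]
wrist_force: [1.6, 1.1, 0.9]
finger_gap: 0.03
gripper_force: 18.0
```

```bash
python3 st.py .091 91
```

```text
t 13.05 j [ 0.7292 -0.2365 -1.1743  2.174   0.0554  0.7029 -0.4686] F [1.5937 1.0966 0.9237] axial 0.24503503834929657 M [ 0.2991 -0.0416  0.1207] Mz -0.018175685421990863 gap 0.029968341755681978 18.006027055998857
p [0.4735 0.1422 0.147 ] along 0.09154980097617392 lat [-0.      0.0002 -0.    ]
az x 91.33120251561614
dxyz cm [-0.02  0.    0.05] rot deg [0.03 0.06 2.33]
```

>>> {"api": "move_arm", "payload": {
  "series": [
    {"grip": 0.2, "dx": 0, "dy": 0, "dz": -0.4, "ax": 0, "ay": 0, "az": 0},
    {"grip": 0.2, "dx": 0, "dy": 0, "dz": -0.8, "ax": 0, "ay": 0, "az": 0},
    {"grip": 0.2, "dx": 0, "dy": 0, "dz": -1.2, "ax": 0, "ay": 0, "az": 0},
    {"grip": 0.2, "dx": 0, "dy": 0, "dz": -1.6, "ax": 0, "ay": 0, "az": 0},
    {"grip": 0.2, "dx": 0, "dy": 0, "dz": -2.0, "ax": 0, "ay": 0, "az": 0},
    {"grip": 0.2, "dx": 0, "dy": 0, "dz": -2.4, "ax": 0, "ay": 0, "az": 0},
    {"grip": 0.2, "dx": 0, "dy": 0, "dz": -2.8, "ax": 0, "ay": 0, "az": 0},
    {"grip": 0.2, "dx": 0, "dy": 0, "dz": -3.2, "ax": 0, "ay": 0, "az": 0},
    {"grip": 0.2, "dx": 0, "dy": 0, "dz": -3.6, "ax": 0, "ay": 0, "az": 0},
    {"grip": 0.2, "dx": 0, "dy": 0, "dz": -3.6, "ax": 0, "ay": 0, "az": 0}
  ]
}}

```text
time: 13.88
ee_pos: [0.4585, 0.1446, 0.1797]
ee_rot: [0.178, 0.676, 0.705, 0.123]
wrist_force: [0.2, 1.0, -1.1]
finger_gap: 0.0299
gripper_force: 18.0
```

```bash
python3 st.py .127 91;python3 - <<'E'
from rig import optics
import cv2,numpy as np
s=optics.snapshot("side")["frame"]
cv2.imwrite("pics/p4.png",cv2.resize(s[80:180,150:270],None,fx=6,fy=6,interpolation=cv2.INTER_CUBIC))
from h import *
r=readout.sense() if 0 else __import__("rig").readout.sense()
# to a point above the tray, tool vertical, several tool-x azimuths
for az in (60,90,120): delta(SPOT+[0,0,.17],rot(az,np.array([0,0,-1.])),r["ee_pos"],r["ee_rot"])
E
```

```text
t 13.8833 j [ 0.621  -0.3344 -1.0433  2.1606 -0.0597  0.787  -0.3748] F [ 0.1715  1.0357 -1.1202] axial -1.0179121320889175 M [ 0.0769  0.4771 -0.0467] Mz -0.04268707962917584 gap 0.029944411032191136 18.000005840003723
p [0.4585 0.1446 0.1797] along 0.12768340330338968 lat [0.0001 0.0002 0.    ]
az x 91.33381791677623
dxyz cm [-0.02 -0.01  0.07] rot deg [0.04 0.05 2.33]
dxyz cm [-37.8   -3.77   2.19] rot deg [25.3  -2.05 31.87]
dxyz cm [-37.8   -3.77   2.19] rot deg [24.64  4.5   2.36]
dxyz cm [-37.8   -3.77   2.19] rot deg [ 22.85  10.83 -27.16]
```

View pics/p4.png

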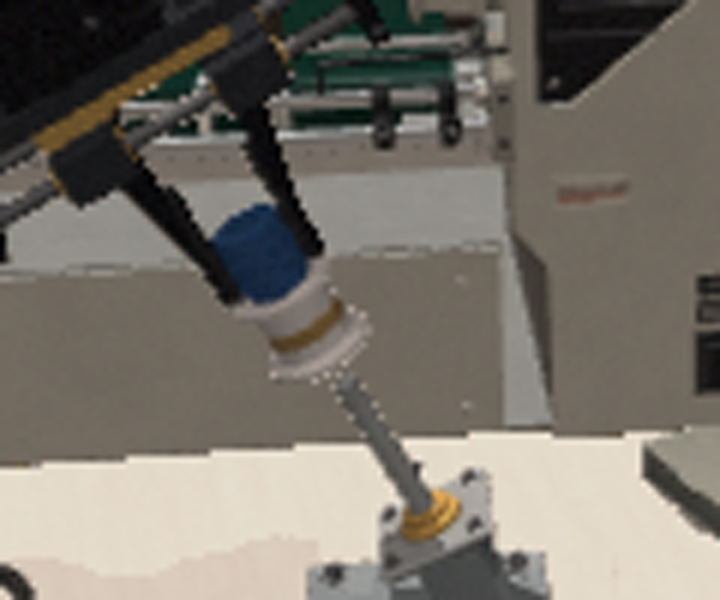

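The picture shows the roller fully off the bare spindle and held by the collar. Next I carry it to above the tray and turn it upright.

>>> {"api": "move_arm", "payload": {
  "series": [
    {"grip": 0.2, "dx": 0, "dy": 0, "dz": -1, "ax": 0, "ay": 0, "az": 0},
    {"grip": 0.2, "dx": -1, "dy": 0, "dz": -2.5, "ax": 0, "ay": 0, "az": 0},
    {"grip": 0.2, "dx": -3, "dy": 0, "dz": -3, "ax": 2, "ay": 0.5, "az": 0},
    {"grip": 0.2, "dx": -6, "dy": -0.3, "dz": -3, "ax": 4, "ay": 0.8, "az": 0},
    {"grip": 0.2, "dx": -9, "dy": -0.6, "dz": -2.5, "ax": 6, "ay": 1, "az": 0.5},
    {"grip": 0.2, "dx": -12, "dy": -1, "dz": -2, "ax": 8, "ay": 1.5, "az": 1},
    {"grip": 0.2, "dx": -15, "dy": -1.4, "dz": -1.5, "ax": 10, "ay": 2, "az": 1},
    {"grip": 0.2, "dx": -18, "dy": -1.8, "dz": -1, "ax": 12, "ay": 2.3, "az": 1.2},
    {"grip": 0.2, "dx": -19, "dy": -1.9, "dz": -1, "ax": 13, "ay": 2.4, "az": 1.2},
    {"grip": 0.2, "dx": -19, "dy": -1.9, "dz": -1, "ax": 13, "ay": 2.4, "az": 1.2}
  ],
  "force": 25
}}

```text
time: 14.77
ee_pos: [0.4414, -0.0478, 0.1957]
ee_rot: [0.083, 0.698, 0.709, 0.058]
wrist_force: [0.5, 0.1, -1.4]
finger_gap: 0.0299
gripper_force: 25.0
```

```bash
cat > st2.py <<'E'
from h import *
from rig import readout
import sys
r=readout.sense(); np.set_printoptions(precision=3,suppress=True)
print(r["time"],r["joint_positions"],"F",r["wrist_force"],r["moment"],r["finger_gap"],r["ee_pos"]-SPOT)
delta(SPOT+[0,0,float(sys.argv[1])],rot(float(sys.argv[2]),np.array([0,0,-1.])),r["ee_pos"],r["ee_rot"])
E
python3 st2.py .13 90
```

```text
14.7667 [ 0.632 -0.209 -0.574  2.08  -0.105  1.036  0.116] F [ 0.51   0.082 -1.405] [0.035 0.207 0.013] 0.029860742030694203 [-0.001  0.188  0.19 ]
dxyz cm [-18.54  -1.46   6.5 ] rot deg [11.48  2.05  0.89]
```

>>> {"api": "move_arm", "payload": {
  "series": [
    {"grip": 0.2, "dx": -2, "dy": 0, "dz": 0, "ax": 1, "ay": 0, "az": 0},
    {"grip": 0.2, "dx": -5, "dy": -0.4, "dz": 1, "ax": 3, "ay": 0.5, "az": 0},
    {"grip": 0.2, "dx": -8, "dy": -0.7, "dz": 2, "ax": 5, "ay": 1, "az": 0.4},
    {"grip": 0.2, "dx": -11, "dy": -1, "dz": 3, "ax": 7, "ay": 1.4, "az": 0.6},
    {"grip": 0.2, "dx": -14, "dy": -1.2, "dz": 4, "ax": 9, "ay": 1.7, "az": 0.8},
    {"grip": 0.2, "dx": -17, "dy": -1.4, "dz": 5.5, "ax": 10.5, "ay": 2, "az": 0.9},
    {"grip": 0.2, "dx": -18.5, "dy": -1.5, "dz": 6.5, "ax": 11.5, "ay": 2, "az": 0.9},
    {"grip": 0.2, "dx": -18.5, "dy": -1.5, "dz": 6.5, "ax": 11.5, "ay": 2, "az": 0.9},
    {"grip": 0.2, "dx": -18.5, "dy": -1.5, "dz": 6.5, "ax": 11.5, "ay": 2, "az": 0.9},
    {"grip": 0.2, "dx": -18.5, "dy": -1.5, "dz": 6.5, "ax": 11.5, "ay": 2, "az": 0.9}
  ]
}}

```text
time: 15.6
ee_pos: [0.4436, -0.2311, 0.1371]
ee_rot: [0.002, 0.705, 0.709, 0.0]
wrist_force: [-1.3, 0.3, -1.9]
finger_gap: 0.0295
gripper_force: 25.0
```

```bash
python3 st2.py .055 90;python3 - <<'E'
from rig import optics
import cv2,numpy as np
s=optics.snapshot("side")["frame"]
cv2.imwrite("pics/p5.png",cv2.resize(s[190:330,160:300],None,fx=4.2,fy=4.2,interpolation=cv2.INTER_CUBIC))
E
```

```text
15.6 [ 0.76   0.151 -0.399  1.879  0.065  1.122  0.342] F [-1.261  0.295 -1.877] [ 0.037 -0.071 -0.018] 0.029516633061499518 [0.001 0.005 0.131]
dxyz cm [-0.44 -0.16  7.61] rot deg [0.16 0.1  0.34]
```

View pics/p5.png

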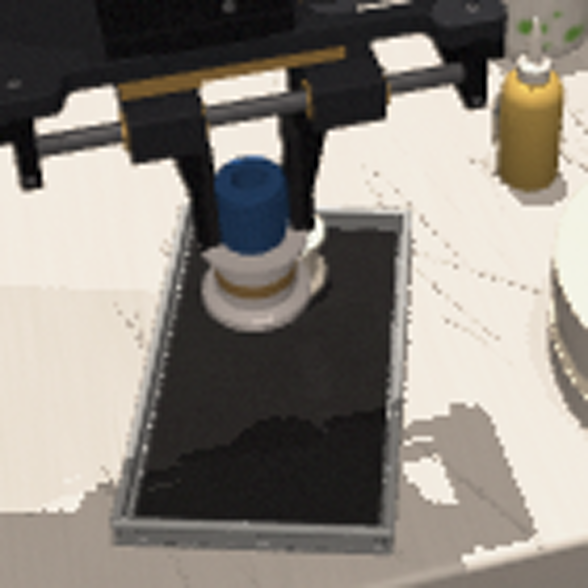

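The roller hangs upright over the tray. I'll lower it.

>>> {"api": "move_arm", "payload": {
  "series": [
    {"grip": 0.2, "dx": -0.4, "dy": -0.1, "dz": 1.5, "ax": 0.1, "ay": 0.1, "az": 0},
    {"grip": 0.2, "dx": -0.4, "dy": -0.1, "dz": 3, "ax": 0.1, "ay": 0.1, "az": 0},
    {"grip": 0.2, "dx": -0.4, "dy": -0.1, "dz": 4.5, "ax": 0.1, "ay": 0.1, "az": 0},
    {"grip": 0.2, "dx": -0.4, "dy": -0.1, "dz": 6, "ax": 0.1, "ay": 0.1, "az": 0},
    {"grip": 0.2, "dx": -0.4, "dy": -0.1, "dz": 7, "ax": 0.1, "ay": 0.1, "az": 0},
    {"grip": 0.2, "dx": -0.4, "dy": -0.1, "dz": 7.6, "ax": 0.1, "ay": 0.1, "az": 0},
    {"grip": 0.2, "dx": -0.4, "dy": -0.1, "dz": 8, "ax": 0.1, "ay": 0.1, "az": 0},
    {"grip": 0.2, "dx": -0.4, "dy": -0.1, "dz": 8.1, "ax": 0.1, "ay": 0.1, "az": 0},
    {"grip": 0.2, "dx": -0.4, "dy": -0.1, "dz": 8.1, "ax": 0.1, "ay": 0.1, "az": 0},
    {"grip": 0.2, "dx": -0.4, "dy": -0.1, "dz": 8.1, "ax": 0.1, "ay": 0.1, "az": 0}
  ]
}}

```text
time: 16.48
ee_pos: [0.4425, -0.2369, 0.0565]
ee_rot: [0.001, 0.706, 0.709, 0.0]
wrist_force: [0.4, -0.4, -2.0]
finger_gap: 0.0299
gripper_force: 25.0
```

```bash
python3 st2.py .041 90
```

```text
16.4833 [ 0.749  0.256 -0.386  1.948  0.118  0.957  0.311] F [ 0.391 -0.428 -2.023] [ 0.015 -0.113  0.044] 0.02986149906684392 [ 0.    -0.001  0.05 ]
dxyz cm [ 0.14 -0.03  0.95] rot deg [0.06 0.05 0.24]
```

>>> {"api": "move_arm", "payload": {
  "series": [
    {"grip": 0.2, "dx": 0.1, "dy": 0, "dz": 0.15, "ax": 0, "ay": 0, "az": 0},
    {"grip": 0.2, "dx": 0.1, "dy": 0, "dz": 0.3, "ax": 0, "ay": 0, "az": 0},
    {"grip": 0.2, "dx": 0.1, "dy": 0, "dz": 0.45, "ax": 0, "ay": 0, "az": 0},
    {"grip": 0.2, "dx": 0.1, "dy": 0, "dz": 0.6, "ax": 0, "ay": 0, "az": 0},
    {"grip": 0.2, "dx": 0.1, "dy": 0, "dz": 0.7, "ax": 0, "ay": 0, "az": 0},
    {"grip": 0.2, "dx": 0.1, "dy": 0, "dz": 0.7, "ax": 0, "ay": 0, "az": 0}
  ]
}}

```text
time: 16.98
ee_pos: [0.4419, -0.2358, 0.0485]
ee_rot: [-0.0, 0.706, 0.709, -0.0]
wrist_force: [0.2, -0.4, -0.4]
finger_gap: 0.0295
gripper_force: 25.0
```

```bash
python3 st2.py .041 90
```

```text
16.9833 [ 0.746  0.267 -0.385  1.955  0.123  0.942  0.305] F [ 0.212 -0.36  -0.426] [-0.014 -0.08   0.016] 0.02945313180375561 [-0.    -0.     0.043]
dxyz cm [0.02 0.03 0.15] rot deg [-0.02  0.01  0.24]
```

>>> {"api": "move_arm", "payload": {
  "series": [
    {"grip": 0.2, "dx": 0, "dy": 0, "dz": 0.07, "ax": 0, "ay": 0, "az": 0},
    {"grip": 0.2, "dx": 0, "dy": 0, "dz": 0.14, "ax": 0, "ay": 0, "az": 0},
    {"grip": 0.2, "dx": 0, "dy": 0, "dz": 0.14, "ax": 0, "ay": 0, "az": 0}
  ]
}}

```text
time: 17.23
ee_pos: [0.4422, -0.2358, 0.0474]
ee_rot: [0.0, 0.706, 0.709, -0.0]
wrist_force: [0.2, -0.3, -1.0]
finger_gap: 0.0298
gripper_force: 25.0
```

```bash
python3 st2.py .041 90
```

```text
17.2333 [ 0.745  0.269 -0.385  1.956  0.124  0.939  0.304] F [ 0.154 -0.341 -1.012] [-0.012 -0.076  0.03 ] 0.02982544133746248 [-0.    -0.     0.041]
dxyz cm [0.02 0.   0.04] rot deg [0.01 0.02 0.24]
```

>>> {"api": "move_arm", "payload": {
  "series": [
    {"grip": 0.2, "dx": 0, "dy": 0, "dz": 0.05, "ax": 0, "ay": 0, "az": 0},
    {"grip": 0.2, "dx": 0, "dy": 0, "dz": 0.1, "ax": 0, "ay": 0, "az": 0},
    {"grip": 0.2, "dx": 0, "dy": 0, "dz": 0.1, "ax": 0, "ay": 0, "az": 0},
    {"grip": 0.2, "dx": 0, "dy": 0, "dz": 0.1, "ax": 0, "ay": 0, "az": 0}
  ]
}}

```text
time: 17.57
ee_pos: [0.4423, -0.2356, 0.0472]
ee_rot: [0.0, 0.706, 0.709, -0.0]
wrist_force: [-2.7, 2.4, 9.7]
finger_gap: 0.0295
gripper_force: 25.0
```

```bash
python3 st2.py .041 90
```

```text
17.5667 [ 0.745  0.269 -0.385  1.956  0.124  0.939  0.303] F [-2.746  2.442  9.712] [ 0.598  0.856 -0.01 ] 0.029465218276526785 [ 0.    -0.     0.041]
dxyz cm [ 0.   -0.01  0.02] rot deg [0.01 0.03 0.25]
```

It touches down at about 10 N. I'll ease off a little, open the fingers, and retreat straight up.

>>> {"api": "move_arm", "payload": {
  "series": [
    {"grip": 0.2, "dx": 0, "dy": 0, "dz": -0.07, "ax": 0, "ay": 0, "az": 0},
    {"grip": 0.2, "dx": 0, "dy": 0, "dz": -0.07, "ax": 0, "ay": 0, "az": 0},
    {"grip": 0.38, "dx": 0, "dy": 0, "dz": -0.07, "ax": 0, "ay": 0, "az": 0},
    {"grip": 0.45, "dx": 0, "dy": 0, "dz": -0.07, "ax": 0, "ay": 0, "az": 0},
    {"grip": 0.6, "dx": 0, "dy": 0, "dz": -0.07, "ax": 0, "ay": 0, "az": 0},
    {"grip": 0.7, "dx": 0, "dy": 0, "dz": -0.07, "ax": 0, "ay": 0, "az": 0},
    {"grip": 0.7, "dx": 0, "dy": 0, "dz": -0.07, "ax": 0, "ay": 0, "az": 0},
    {"grip": 0.7, "dx": 0, "dy": 0, "dz": -0.07, "ax": 0, "ay": 0, "az": 0}
  ]
}}

```text
time: 18.23
ee_pos: [0.4421, -0.2358, 0.0471]
ee_rot: [0.0, 0.706, 0.709, -0.0]
wrist_force: [-0.3, 0.4, -0.7]
finger_gap: 0.0568
gripper_force: 0.0
```

>>> {"api": "move_arm", "payload": {
  "series": [
    {"grip": 0.7, "dx": 0, "dy": 0, "dz": -0.5, "ax": 0, "ay": 0, "az": 0},
    {"grip": 0.7, "dx": 0, "dy": 0, "dz": -1.5, "ax": 0, "ay": 0, "az": 0},
    {"grip": 0.7, "dx": 0, "dy": 0, "dz": -3, "ax": 0, "ay": 0, "az": 0},
    {"grip": 0.7, "dx": 0, "dy": 0, "dz": -5, "ax": 0, "ay": 0, "az": 0},
    {"grip": 0.7, "dx": 0, "dy": 0, "dz": -8, "ax": 0, "ay": 0, "az": 0},
    {"grip": 0.7, "dx": 0, "dy": 0, "dz": -11, "ax": 0, "ay": 0, "az": 0},
    {"grip": 0.7, "dx": 0, "dy": 0, "dz": -12, "ax": 0, "ay": 0, "az": 0},
    {"grip": 0.7, "dx": 0, "dy": 0, "dz": -12, "ax": 0, "ay": 0, "az": 0}
  ]
}}

```text
time: 18.9
ee_pos: [0.4438, -0.2365, 0.171]
ee_rot: [0.003, 0.706, 0.709, 0.001]
wrist_force: [0.1, 0.5, -0.3]
finger_gap: 0.0609
gripper_force: 0.0
```

Run:
```python
from rig import optics,readout
import cv2,numpy as np
s=optics.snapshot("side")["frame"]
cv2.imwrite("pics/p6.png",cv2.resize(s[130:330,160:320],None,fx=3,fy=3,interpolation=cv2.INTER_CUBIC))
r=readout.sense();print(r["time"],r["ee_pos"],r["finger_gap"],r["wrist_force"])
```

```text
18.95 [ 0.44281631 -0.23614408  0.16880894] 0.060520708909447676 [-0.36395747  0.63945459  0.74943482]
```

View pics/p6.png

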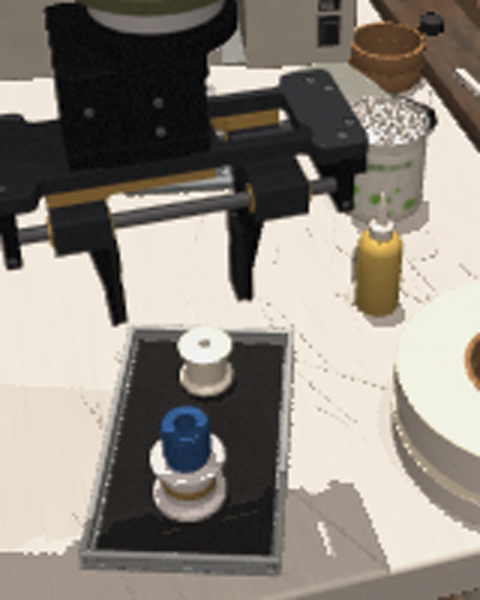

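The roller stands upright with its collar on top in the tray's empty half. The small roller, tub and oiler are undisturbed, and the gripper is clear. I'll hand in.

```bash
python3 -c "
from rig import hand_in
print(hand_in())"
```

```text
the job is handed in; nothing more can be done
None
```

The job is handed in at about 19 s: the roller came off after about 46° of turn, with no more than about 7 N along the spindle, and stands upright, collar on top, in the tray's empty half; it touched down at about 10 N, and the small roller, swab tub and oiler were not touched.

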